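# Hang the parts basket to drip, then hold the cleaner's lid at half-turn

## Robot

A 6-joint arm with a two-finger parallel gripper is mounted at the origin on the work surface. World frame = base frame: x ahead of the robot, y to its left, z up, the work surface at z = 0. Lengths are in mm, angles in rad, forces in N, time in s.
With the tool pointing down it reaches from about 275 to 775 mm from the base axis. Payload 14.6 kg.
Tool frame: the origin (TCP) lies midway between the tips of the shut fingers; the grasp point (between the pads) lies 19 mm behind it (ctrl.grasp_offset is the distance from the TCP to the grasp point, in mm); z points along the fingers, y is the direction in which the jaws open and shut (so a half turn about z gives the same grasp; the last joint's range is limited). The gripper opens to 85 mm and grips with 20 to 120 N. Pads are 22 mm wide; open, the fingers measure 114 mm over their backs; the gripper's body (76 mm by 85 mm) begins 54 mm behind the grasp point. The pads swing forward as they close: fully open they stand 13 mm farther back than shut.
Start: joints at [0.951, 0.263, -0.048, 1.259, 0, 1.415], TCP at [235.333, 469.304, 202.478] pointing down, gripper open.
Joint ranges: [-2.65, 2.65], [-0.89, 1.7], [-1.18, 1.37], [-2.13, 2.11], [-1.35, 1.29], [-3.14, 3.14]. Speed limits (rad/s): [1.89, 1.89, 2.57, 2.79, 3.14, 3.14].

## Interface

Orientations are given as [roll, pitch, yaw] about the fixed x, y, z axes, in that order (R = Rz(yaw) Ry(pitch) Rx(roll)).
In Python, from bench import telemetry, camera, ctrl gives the robot as it stands.
- The arm moves only by the tool move_arm, never from a script. Its argument "plan" is one flat list of numbers, 7 for each row, row after row: the finger opening in mm, from 0 to 85.4, then the shift along the tool's x, y, z in mm, then the turn, a rotation vector about the tool's x, y, z in degrees. In form: [claw, x, y, z, wx, wy, wz, claw, x, y, z, wx, wy, wz, ...]. A call has 1 to 20 rows; each row is the pose to reach, as a shift and turn from the pose commanded when the call began, along the tool's axes at that moment; what a row does not reach only later rows make up. A row lasts 1/8 s, in which the tool goes at most 62.5 mm and 10.7 degrees, less where a joint would pass 70% of its speed; a pose out of reach is approached as far as the arm can. A call with a gripper value outside its range is refused whole. The fingers move at their own pace and stop on an object; the grip force is fixed at half the most. Time passes only in rows, so rows that repeat a pose let the fingers close. It gives the time, the measured TCP pose, the force and the opening at its end, in the units of the state.
- telemetry.state(): the state, without advancing time (a new reading comes with each control period).
- camera(name): name is "scene" or "top" or "wrist"; returns a dict with "frame" (400x640x3 uint8, blue, green, red), "camera_matrix" (3x3 intrinsics, pixels), "R" (3x3) and "t" (3): a world point X has camera coordinates R X + t; the wrist camera has in their place "tool_from_camera" (4x4, takes a point from camera to tool coordinates, whose origin is the TCP and whose axes are the flange's). Camera axes: x right, y down, z forward; pixel columns grow to the right and rows downward; lengths in mm; the calibration is good to about 2 mm. The wrist camera is an equidistant fisheye: a pixel r from the principal point sees the ray r / f radians off the axis. A picture is of the moment at which its call begins: read the wrist's pose just before it. There is no depth.
- ctrl.finish_job(): hands the job in, once; it reports no verdict.
The state is a dict: "time": time; "joints": joint angles; "dq": joint speeds; "joint_efforts": joint torques, N m; "tcp_pos": TCP position; "tool_rot": TCP orientation; "force": force on the tool from outside, world axes, zero at the start; "moment": the same for the moment, N m; "width": opening from 0.0 (shut) to 1.0 (fully open).
Only numpy, scipy, OpenCV 4.12 (cv2) and the standard library are available. Lean on these libraries where they do the work, as an engineer would, in place of code of your own. Each camera call takes 0.05 s, during which the arm holds its last target. There are 200 camera calls.

## Task

Hang the small steel parts basket by its handle on the drip hook and let go of it. Then put the lid into the mouth of the white cleaner and, pressed fully home, turn it clockwise to the half-way mark (the long ridge), short of the lock click, against its return spring. Finish while still gripping the lid and holding it at that mark; do not let it click into lock at any time, and leave everything else on the table undisturbed.

Things in the scene. Friction and masses are not known exactly. Their poses are not given: they have to be found in the camera images.
- basket_grip (a point): Upright black grip tab on a small steel basket's handle: 10 mm thick (x), 28 wide (y), 52 high. This point, in the tab, is 130 mm above the basket's underside, 22 below the tab's top, 30 above the handle's crossbar (axis). z up, x through the handle's opening. Fingertips that reach 19 mm below this point clear hook and crossbar. Basket upright on the table at first, 0.13 to 0.21 kg; same after half a turn.
- basket_bar (a point): Middle of the crossbar (6 mm rod, along y) of the basket's rigid square handle, on its axis, 100 mm above the basket's underside, 30 below basket_grip; same axes. The handle's legs are 61 mm apart; the opening under the crossbar is 57 mm tall, 55 wide, above a round cup 64 mm across, 40 high.
- hook_seat (a point): Drip hook, fixed: a level 8 mm steel arm along this x axis; this point is at its mid-length, on its upper side, 164 mm above the table; z up. Open end at -x, 50 to 60 mm away, turned up, 10 mm above the arm's upper side. Post at +x, 60 mm away, no higher than the arm. The basket's crossbar goes across the arm (along this y, either way round); hung, its axis is 3 mm, the tab's top 55 mm above this point.
- lid_grip (a point): Black grip bar of a round aluminium lid: 92 mm long (x), 16 thick (y), 42 high. This point is on the lid's axis, inside the bar: 55 mm above the lid's underside, 25 above the flange's top, 17 below the bar's top. z up. The lid stands upright on its plug at first, 72 mm high overall, 0.18 to 0.26 kg; same after half a turn.
- lid_seat (a point): On the lid's axis at its flange's underside, 31 mm below lid_grip, 24 above the lid's underside; same axes. Flange 104 mm across, 6 thick; plug below it 76 across, 24 long, with two bayonet lugs at +x and -x, under the bar's ends: 14 mm wide, 9 high, at the plug's bottom, reaching 47 mm from the axis. Lid fully home: this point is at mouth.
- mouth (a point): Centre of the white fixed cleaner's round mouth, level with its deck (190 x 190 mm, 100 mm high). z up. Bore 81 mm across, with gaps for the lid's lugs at +x and -x, each by a round stud on the deck: the lid goes straight down, its bar along this x (either way round; lugs have 2 to 3 mm to spare at each side), until its flange lies on the deck. It then turns clockwise seen from above only.
- cleaner: The cleaner; origin under mouth, same axes. Turn of the lid = angle of its bar clockwise (from above) from this x. At 0.17 rad its lugs, under the tabs with 3 mm play in height, meet a sprung ring; at 0.70 (40 deg) is the half-way mark, a long ridge on the deck; from 0.9 the lugs meet the lock's spring balls (click about 1.1); at 1.40 twin blocks mark lock. Marks 4 mm high, on both sides.
- drive (a joint): Turn of the sprung drive ring inside the cleaner, which the lid's lugs push: 0 at rest, grows clockwise, about 0.17 rad less than the turn of the lid; about 0.53 at the half-way mark, it counts as clicked beyond 0.92. Its spring turns it (and a lid let go) back: about 0.07 N m at rest, 0.14 N m at half-way.
- glasses: Bystander: folded black spectacle frame, about 130 x 26 x 42 mm high; origin under its middle.
- mug: Bystander: white mug, 76 mm across, 85 mm high; origin under its middle.
- bottle: Bystander: clear bottle, 56 mm across, 140 mm high; origin under its middle.
- screwdriver: Bystander: screwdriver lying, 150 mm long; origin under its middle.
- jar: Bystander: glass jar, 60 mm across, 60 mm high; origin under its middle.
- padbox: Bystander: clear box with compartments, 100 x 70 x 30 mm high; origin under its middle.
There are look-alikes about, which are no part of the job. Leave any blue or green look-alike of the part that bears basket_grip alone.

How it is judged (in metres and radians):
On the way, in this order (a step that is already met when the one before it is completed fails the run):
1. the basket hangs by its bail on the drip hook, let go (x of basket_bar in the frame of hook_seat between -0.055 and 0.055 m and y of basket_bar in the frame of hook_seat between -0.025 and 0.025 m and z of basket_bar in the frame of hook_seat between -0.006 and 0.012 m and angle between basket_bar's own z axis and vertical below 0.4 rad and contact force between basket and the fingers below 0.1 N), for 0.3 s.
2. the lid is fully home in the mouth, its lugs dropped through the gaps (horizontal distance between lid_seat and mouth below 0.005 m and z of lid_seat in the frame of mouth below 0.0025 m and angle between lid_seat's own z axis and vertical below 0.06 rad and angle between the x axis of lid_seat and the x axis of mouth, either way round below 0.25 rad), for 0.1 s.
At the end, for the whole second after the job is handed in: Basket hangs free on the hook's arm, let go; lid fully home (flange within 2.5 mm of the deck, centred within 5 mm, level), turned 0.70 rad clockwise from insertion, give or take 0.16 rad, still, and held there by the fingers (contact over 1 N) against the spring (all of step 1 and horizontal distance between lid_seat and mouth below 0.005 m and z of lid_seat in the frame of mouth below 0.0025 m and angle between lid_seat's own z axis and vertical below 0.06 rad and angle between the x axis of lid_seat and the x axis of mouth, either way round between 0.54 and 0.86 rad and value of joint drive between 0.3 and 0.75 rad and velocity of joint drive between -0.1 and 0.1 rad/s and contact force between lid and the fingers above 1 N); the arm keeps its last pose, push and grip.
It fails at once if the lid was turned into the lock click (value of joint drive above 0.92 rad).
It fails at once if a bystander was disturbed (distance of any of glasses, mug, bottle, screwdriver, jar, padbox from where it was at the start of the episode above 0.03 m or angle between any of mug, bottle, jar's own z axis and vertical above 0.5 rad).
It also fails if it takes over 54 s, if anything falls off the work surface, if the arm or the gripper's body presses on something with over 40 N, if the wrist force passes 120 N, or if a joint passes its speed limit or range.

## Working session

There is one attempt and no reset: what is moved stays moved. The work goes in short steps, Python scripts to look and compute and a tool call to move; the robot and the scene stay as the last step left them, time stands still between calls to the robot, and variables do not carry over. Pictures are saved under pics/ and viewed, about 8 in all and at most 12, crops included, and the job is handed in when it is done.

Besides the shell and the picture viewer there is one more tool, called after ">>>" by a JSON object that holds its "op" and its "data", one argument or row to a line. move_arm: Moves the arm, as the interface text tells. Its arguments: {"type":"object","properties":{"plan":{"type":"array"}},"required":["plan"]}

```bash
mkdir -p pics
cat > h.py <<'E'
import numpy as np, cv2
from bench import telemetry, camera, ctrl
def ray(c,u,v):
    K=c["camera_matrix"];R=np.array(c["R"]);t=np.array(c["t"])
    d=R.T@np.linalg.inv(K)@np.array([u,v,1.]);return -R.T@t,d
def onz(c,u,v,z):
    o,d=ray(c,u,v);return o+d*(z-o[2])/d[2]
def proj(c,X):
    p=np.array(c["R"])@np.array(X,float)+np.array(c["t"]);p=np.array(c["camera_matrix"])@p;return p[:2]/p[2]
def tri(c1,p1,c2,p2):
    A=[];b=[]
    M=np.zeros((3,3));r=np.zeros(3)
    for c,p in((c1,p1),(c2,p2)):
        o,d=ray(c,*p);d=d/np.linalg.norm(d);P=np.eye(3)-np.outer(d,d);M+=P;r+=P@o
    return np.linalg.solve(M,r)
E
python3 - <<'E'
from h import *
import pickle
o={}
for n in("scene","top"):
    c=camera(n);o[n]=c;cv2.imwrite(f"pics/{n}0.png",cv2.resize(c["frame"],(800,500),interpolation=cv2.INTER_CUBIC))
    print(n,-np.array(c["R"]).T@c["t"],c["camera_matrix"])
pickle.dump(o,open("o.pkl","wb"))
print(telemetry.state())
E
```

```text
scene [1007.90415017  371.31455102  874.68329917] [[374.9440814    0.         317.64419986]
 [  0.         374.9440814  201.20693177]
 [  0.           0.           1.        ]]
top [ 417.64181869  -23.89267881 1558.99583871] [[451.07484806   0.         324.84169983]
 [  0.         451.07484806 198.959134  ]
 [  0.           0.           1.        ]]
{'time': 0.1, 'joints': array([ 9.50690243e-01,  2.63488271e-01, -4.88333857e-02,  1.25937432e+00,
       -2.46622036e-05,  1.41553881e+00]), 'dq': array([ 0.00103442, -0.00050344,  0.00166672,  0.00098192, -0.00038305,
        0.00029202]), 'joint_efforts': array([ 3.39408820e-03, -6.38581181e+01,  3.85060108e+01,  1.00633907e-02,
       -1.14183520e-04,  3.98162604e-05]), 'tcp_pos': array([235.19946132, 469.09557907, 202.08106532]), 'tool_rot': array([-3.14070001e+00, -1.14751876e-04,  2.67674404e+00]), 'force': array([-0.5243503 , -0.35407049,  0.87170895]), 'moment': array([-0.00134476,  0.04634267, -0.02177461]), 'width': 1.0009660940361356}
```

View pics/scene0.png

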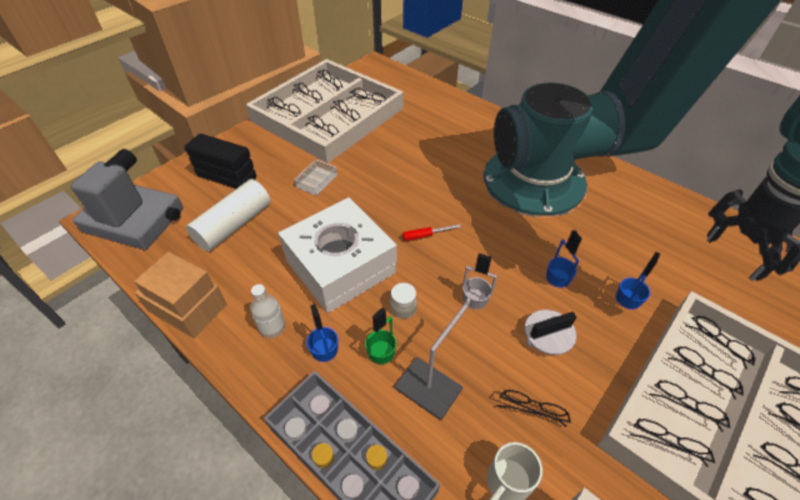

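View pics/top0.png

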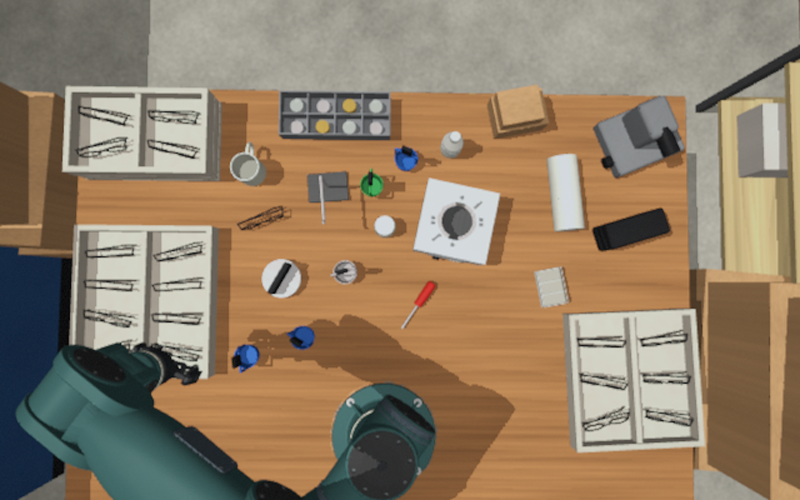

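Scene (800-wide) view: the steel basket's tab is at (483,264), with look-alikes in blue at (572,243), (650,265) and (318,320), and green at (379,320). The lid is at (550,328). The jar at (403,300) is not it. The hook arm runs (432,352) to (472,297), and the mouth is at (337,239). I choose the steel basket and check it in a crop.

Run:
```python
from h import *
import pickle
o=pickle.load(open("o.pkl","rb"))
s=o["scene"]["frame"];t=o["top"]["frame"]
def crop(f,u,v,w,h,W,H): return cv2.resize(f[v:v+h,u:u+w],(W,H),interpolation=cv2.INTER_CUBIC)
a=crop(s,310,190,160,120,400,300);b=crop(s,215,150,112,84,400,300)
c=crop(t,200,120,120,90,400,300);d=crop(t,320,130,92,69,400,300)
cv2.imwrite("pics/c1.png",np.vstack([np.hstack([a,b]),np.hstack([c,d])]))
S,T=o["scene"],o["top"]
k=.8
print("basket",tri(S,(483*k,264*k),T,(345*k,271*k)), "lid", onz(T,281*k,278*k,60),"mouth",onz(T,457*k,221*k,100),tri(S,(337*k,239*k),T,(457*k,221*k)))
print("hook tip",tri(S,(472*k,297*k),T,(323*k,220*k)),"post",tri(S,(432*k,352*k),T,(322*k,176*k)))
```

```text
basket [438.25473053 103.03517544 116.52707161] lid [421.85018241 271.65449911  60.        ] mouth [ 573.67242097 -189.46832808  100.        ] [ 573.11602357 -188.81903634   92.6517612 ]
hook tip [561.64721882 153.12100386 179.57769192] post [677.75211635 159.31782839 145.72897891]
```

View pics/c1.png

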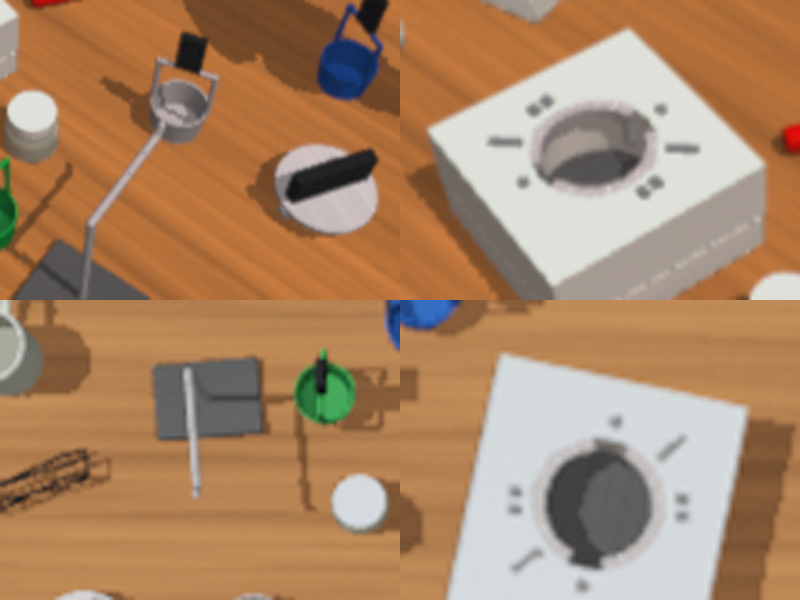

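The crop confirms the steel basket: it has a black tab and is the one nearest the hook's tip. In its bottom-right tile the studs are at (616,421) and (583,586), and the bottom-left tile shows the arm from (188,370) to (195,493).

```bash
cat >> h.py <<'E'
from scipy.spatial.transform import Rotation as Rn
def go(p,yaw,st=None,flip=True):
    """shift & turn in tool axes to reach world TCP p with tool straight down at yaw (mod pi nearest)"""
    st=st or telemetry.state();R=Rn.from_euler("xyz",st["tool_rot"])
    best=None
    for k in (-2,-1,0,1,2):
        q=yaw+k*np.pi
        if best is None or abs(q-st["tool_rot"][2])<abs(best-st["tool_rot"][2]):best=q
    T=Rn.from_euler("xyz",[np.pi,0,best])
    return np.round(R.inv().apply(np.array(p)-st["tcp_pos"]),1),np.round((R.inv()*T).as_rotvec(degrees=True),2)
E
python3 - <<'E'
from h import *
import pickle
o=pickle.load(open("o.pkl","rb"));S,T=o["scene"],o["top"]
ang=lambda a,b:np.arctan2(b[1]-a[1],b[0]-a[0])
s1=onz(T,369.7,157.8,102);s2=onz(T,362.1,195.8,102);print("mouth",(s1+s2)/2,onz(T,365.5,176.7,100),ang(s2,s1))
h1=onz(T,256.4,141,164);h2=onz(T,258.5,177.9,170);print("hook post,tip",h1,h2,"yaw",ang(h2,h1))
print(proj(S,h1),proj(S,h2))
b1=onz(S,372.8,214,100);b2=onz(S,396.8,221.2,100);print("bar",b1,b2,(b1+b2)/2,ang(b1,b2))
l1=onz(S,426,264,72);l2=onz(S,460,253,72);print("lid",l1,l2,(l1+l2)/2,ang(l1,l2))
yb=ang(b1,b2) # jaw y axis along basket x = perp to bar; tool yaw = jawdir+90 = bar dir
m=(b1+b2)/2
print(go([m[0],m[1],230],yb))
w=camera("wrist");print(w["tool_from_camera"],w["camera_matrix"])
E
```

```text
mouth [ 573.62938329 -190.25079827  102.        ] [ 573.99610179 -189.14099901  100.        ] -0.19393370454183598
hook post,tip [675.11310997 158.50251007 164.        ] [559.34266249 149.38068044 170.        ] yaw 0.07862993534209187
[345.33134493 276.23542644] [374.01512115 238.18431587]
bar [454.19670153  80.15916261 100.        ] [432.78028592 140.8042948  100.        ] [443.48849372 110.48172871 100.        ] 1.9102685690471688
lid [475.75602541 259.30926268  72.        ] [392.12078543 307.25312603  72.        ] [433.93840542 283.28119435  72.        ] 2.621074881480452
(array([-346.9, -227.2,  -27.8]), array([-5.000e-02,  1.000e-02,  4.392e+01]))
[[ 1.74567744e-04 -9.64409128e-01 -2.64414453e-01  6.69259293e+01]
 [ 9.99999978e-01  1.98881547e-04 -6.51834250e-05  3.66754037e-02]
 [ 1.15450646e-04 -2.64414435e-01  9.64409142e-01 -1.71518449e+02]
 [ 0.00000000e+00  0.00000000e+00  0.00000000e+00  1.00000000e+00]] [[309.70691629   0.         317.25691075]
 [  0.         309.70691629 200.06704864]
 [  0.           0.           1.        ]]
```

>>> {"op": "move_arm", "data": {
  "plan": [85,0,0,-28,0,0,0,85,-347,-227,-28,0,0,44,85,-347,-227,-28,0,0,44,85,-347,-227,-28,0,0,44,85,-347,-227,-28,0,0,44,85,-347,-227,-28,0,0,44,85,-347,-227,-28,0,0,44,85,-347,-227,-28,0,0,44,85,-347,-227,-28,0,0,44,85,-347,-227,-28,0,0,44,85,-347,-227,-28,0,0,44,85,-347,-227,-28,0,0,44,85,-347,-227,-28,0,0,44]
}}

```text
time: 1.78
tcp_pos: [443.6, 111.3, 230.6]
tool_rot: [3.141, 0.0, 1.91]
force: [0.7, -0.5, -0.1]
width: 0.999
```

```bash
cat >> h.py <<'E'
import pickle
def wshot(name):
    st=telemetry.state();c=camera("wrist");pickle.dump((st,c),open(name+".pkl","wb"))
    return st,c
def wray(st,c,u,v):
    K=c["camera_matrix"];d=np.array([u-K[0,2],v-K[1,2]])/K[0,0];r=np.hypot(*d)
    dc=np.array([*(d/r*np.sin(r)),np.cos(r)]) if r>0 else np.array([0,0,1.])
    M=np.array(c["tool_from_camera"]);R=Rn.from_euler("xyz",st["tool_rot"])
    return R.apply(M[:3,3])+st["tcp_pos"],R.apply(M[:3,:3]@dc)
def wonz(st,c,u,v,z):
    o,d=wray(st,c,u,v);return o+d*(z-o[2])/d[2]
def wproj(st,c,X):
    M=np.array(c["tool_from_camera"]);R=Rn.from_euler("xyz",st["tool_rot"])
    p=M[:3,:3].T@(R.inv().apply(np.array(X)-st["tcp_pos"])-M[:3,3]);th=np.arctan2(np.hypot(p[0],p[1]),p[2]);K=c["camera_matrix"]
    return K[:2,2]+K[0,0]*th*p[:2]/np.hypot(p[0],p[1])
E
python3 - <<'E'
from h import *
st,c=wshot("w1");print(st["tcp_pos"],st["tool_rot"])
cv2.imwrite("pics/w1.png",cv2.resize(c["frame"],(800,500),interpolation=cv2.INTER_CUBIC))
print(1.25*wproj(st,c,[443.5,110.5,100]),1.25*wproj(st,c,[617,154,164]),1.25*wproj(st,c,[422,272,70]))
E
```

```text
[443.58141349 111.30418817 230.56017491] [3.14144963e+00 2.31187218e-05 1.90974406e+00]
[396.12981779 231.77549323] [634.129885   274.62613926] [435.46963587  42.73551603]
```

View pics/w1.png

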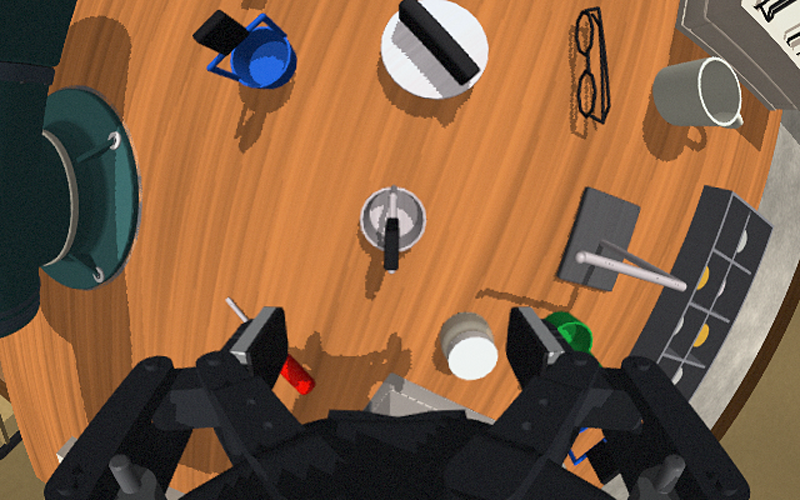

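The wrist view shows the basket cup at (393,218) with its tab at (391,245). The hook arm runs from its tip at (582,257) to its post at (684,286). The lid is at (435,48), its bar from (408,8) to (470,75).

Run:
```python
from h import *
st,c=pickle.load(open("w1.pkl","rb"));f=c["frame"]
g=f.max(2)
m=np.zeros(g.shape,np.uint8);m[140:225,290:335]=(g[140:225,290:335]<50)*255
n,l,s,ce=cv2.connectedComponentsWithStats(m);i=1+np.argmax(s[1:,4]);print("tab bbox",s[i],ce[i])
ys,xs=np.where(l==i)
for y in range(ys.min(),ys.max()+1,5):print(y,xs[ys==y].min(),xs[ys==y].max())
cup=wonz(st,c,393/1.25,218/1.25,40);print("cup",cup)
yaw=st["tool_rot"][2]
bd=np.array([np.cos(yaw),np.sin(yaw)])
for ctr in (cup[:2],):
  for dz in (100,152):
    for sx in(-5,5):
      for sy in(-14,14):
        p=ctr+bd*sy+np.array([bd[1],-bd[0]])*sx;print(dz,sx,sy,wproj(st,c,[*p,dz]))
  for sy in(-30,30):print("leg",wproj(st,c,[*(ctr+bd*sy),100]))
a=wonz(st,c,582/1.25,257/1.25,170);b=wonz(st,c,684/1.25,286/1.25,164);print("hook",a,b,np.arctan2(*(b-a)[[1,0]]))
print("lid",wonz(st,c,435/1.25,48/1.25,30))
# lid white mask circle
hsv=cv2.cvtColor(f,cv2.COLOR_BGR2HSV)
p1=wonz(st,c,406/1.25,8/1.25,72);p2=wonz(st,c,470/1.25,75/1.25,72);print("lidbar",p1,p2,np.arctan2(*(p2-p1)[[1,0]]))
```

```text
tab bbox [307 175  12  41 423] [312.88652482 195.54373522]
175 310 317
180 309 317
185 308 318
190 308 318
195 308 318
200 308 317
205 308 318
210 308 317
215 308 316
cup [440.65796174 109.49348711  40.        ]
100 -5 -14 [308.97433586 198.95044168]
100 -5 14 [308.80251246 171.63517284]
100 5 -14 [318.86998582 198.95073171]
100 5 14 [318.90939012 171.62936045]
152 -5 -14 [307.42876101 214.92399551]
152 -5 14 [307.15291275 182.64467511]
152 5 -14 [319.20313589 214.92915179]
152 5 14 [319.2649182  182.63970461]
leg [313.96530946 214.02444668]
leg [313.82427128 155.59558592]
hook [562.61118932 151.60338059 170.        ] [674.67263139 162.25616057 164.        ] 0.09477714834106316
lid [423.44447773 278.45022574  30.        ]
lidbar [387.8576245  293.49224864  72.        ] [458.95760814 254.98255231  72.        ] -0.4963923617166438
```

Run:
```python
from h import *
print(go([440.7,109.5,111],1.910))
```

```text
(array([ -0.6,  -3.4, 119.6]), array([ 0.01,  0.  , -0.03]))
```

>>> {"op": "move_arm", "data": {
  "plan": [85,-0.6,-3.4,60,0,0,0,85,-0.6,-3.4,100,0,0,0,85,-0.6,-3.4,119.5,0,0,0,85,-0.6,-3.4,119.5,0,0,0,0,-0.6,-3.4,119.5,0,0,0,0,-0.6,-3.4,119.5,0,0,0,0,-0.6,-3.4,119.5,0,0,0,0,-0.6,-3.4,119.5,0,0,0,0,-0.6,-3.4,119.5,0,0,0,0,-0.6,-3.4,119.5,0,0,0]
}}

```text
time: 3.08
tcp_pos: [441.0, 109.1, 111.4]
tool_rot: [3.141, 0.0, 1.909]
force: [-0.6, -0.4, 6.1]
width: 0.097
```

Run:
```python
from h import *
for p in([441,109.1,198],[508,145.8,198],[618,155.5,198],[618,155.5,178],):print(go(p,1.659))
```

```text
(array([ -0. ,   0. , -86.6]), array([ 0.04,  0.02, 14.31]))
(array([ 12.4,  75.4, -86.5]), array([ 0.04,  0.02, 14.31]))
(array([-14.9, 182.4, -86.5]), array([ 0.04,  0.02, 14.31]))
(array([-14.9, 182.4, -66.5]), array([ 0.04,  0.02, 14.31]))
```

>>> {"op": "move_arm", "data": {
  "plan": [0,0,0,-30,0,0,0,0,0,0,-60,0,0,0,0,0,0,-86.5,0,0,0,0,4,25,-86.5,0,0,5,0,8,50,-86.5,0,0,10,0,12.4,75.4,-86.5,0,0,14.3,0,12.4,75.4,-86.5,0,0,14.3,0,12.4,75.4,-86.5,0,0,14.3,0,12.4,75.4,-86.5,0,0,14.3]
}}

```text
time: 4.2
tcp_pos: [507.2, 145.6, 197.6]
tool_rot: [-3.141, 0.0, 1.66]
force: [0.4, -0.4, -0.8]
width: 0.097
```

Run:
```python
from h import *
st,c=wshot("w2");print(st["tcp_pos"],st["tool_rot"],st["force"],st["width"])
s=camera("scene")
a=cv2.resize(s["frame"][190:310,310:470],(800,600),interpolation=cv2.INTER_CUBIC)
cv2.imwrite("pics/w2.png",np.hstack([cv2.resize(c["frame"][100:325,200:500],(400,300)),cv2.resize(a,(400,300))]))
```

```text
[507.17435508 145.5528746  197.61694191] [-3.14147603e+00  6.82976315e-05  1.65965048e+00] [ 0.42644526 -0.43514021 -0.79693084] 0.09711267533457164
```

View pics/w2.png

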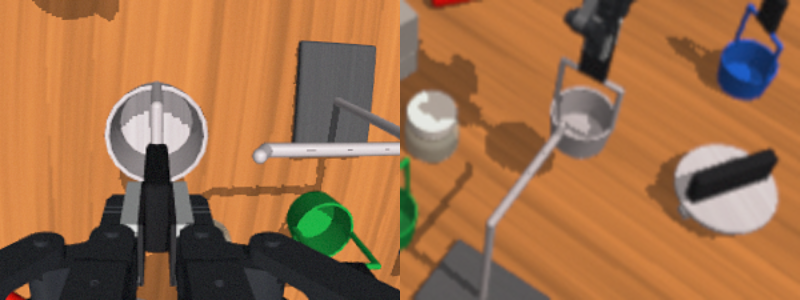

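The basket is gripped and upright in the left tile. The hook tip is at (262,155) and the arm runs to (398,149).

Run:
```python
from h import *
st,c=pickle.load(open("w2.pkl","rb"))
a=wonz(st,c,396.5,216.2,172);b=wonz(st,c,498.5,211.8,163);e=wonz(st,c,200+300*.75,100+151*.75,163);print(a,e,b,np.arctan2(*(b-e)[[1,0]]))
print(go([618,155.5,198],1.659))
```

```text
[561.09480359 151.74754384 172.        ] [585.28921436 152.93959715 163.        ] [649.90523161 159.03851214 163.        ] 0.0941082393991909
(array([  0. , 111. ,  -0.3]), array([ 0.01, -0.  ,  0.03]))
```

>>> {"op": "move_arm", "data": {
  "plan": [0,0,30,0,0,0,0,0,0,60,0,0,0,0,0,0,90,0,0,0,0,0,0,111,0,0,0,0,0,0,111,0,0,0,0,0,0,111,8,0,0,0,0,0,111,14,0,0,0,0,0,111,18,0,0,0,0,0,111,19,0,0,0,0,0,111,19,0,0,0]
}}

```text
time: 5.55
tcp_pos: [618.3, 155.7, 178.6]
tool_rot: [3.141, -0.0, 1.659]
force: [0.2, 0.3, -1.2]
width: 0.094
```

>>> {"op": "move_arm", "data": {
  "plan": [0,0,0,1,0,0,0,0,0,0,1.5,0,0,0,0,0,0,1.5,0,0,0]
}}

```text
time: 5.92
tcp_pos: [618.6, 155.7, 177.7]
tool_rot: [3.14, -0.0, 1.659]
force: [-1.0, 0.1, 5.8]
width: 0.094
```

Contact: the bar is resting on the arm. I'll ease off slightly, open and rise.

>>> {"op": "move_arm", "data": {
  "plan": [0,0,0,-0.7,0,0,0,12,0,0,-0.7,0,0,0,30,0,0,-0.7,0,0,0,40,0,0,-0.7,0,0,0,40,0,0,-0.7,0,0,0,40,0,0,-0.7,0,0,0,40,0,0,-30,0,0,0,40,0,0,-70,0,0,0,40,0,0,-100,0,0,0,60,0,0,-100,0,0,0]
}}

```text
time: 7.18
tcp_pos: [619.2, 155.8, 279.0]
tool_rot: [3.138, -0.0, 1.659]
force: [0.8, -0.5, -0.0]
width: 0.666
```

Run:
```python
from h import *
# lid: centre ~ (423,275); bar direction yaw -0.5 -> jaw y perpendicular: tool yaw = bar dir
for y in (-0.497,):
  print(go([423,277,279],y))
s=camera("scene")
cv2.imwrite("pics/s3.png",cv2.resize(s["frame"][170:320,310:510],(600,450),interpolation=cv2.INTER_CUBIC))
```

```text
(array([ 138.1, -184.7,   -0.6]), array([  0.19,   0.1 , -56.45]))
```

View pics/s3.png

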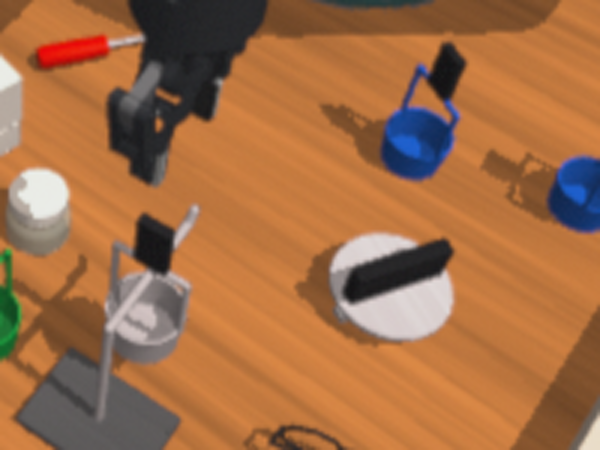

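The basket hangs on the arm, clear of the gripper. Next I go above the lid.

>>> {"op": "move_arm", "data": {
  "plan": [85,35,-46,-0.6,0,0,-10,85,70,-92,-0.6,0,0,-20,85,105,-140,-0.6,0,0,-30,85,138,-184.7,10,0,0,-40,85,138,-184.7,40,0,0,-50,85,138,-184.7,80,0,0,-56.4,85,138,-184.7,80,0.2,0,-56.4,85,138,-184.7,80,0.2,0,-56.4,85,138,-184.7,80,0.2,0,-56.4]
}}

```text
time: 8.35
tcp_pos: [422.9, 277.0, 198.2]
tool_rot: [-3.14, -0.0, 2.642]
force: [0.4, 0.2, -0.5]
width: 0.997
```

Run:
```python
from h import *
st,c=wshot("w3");print(st["tcp_pos"],st["tool_rot"],st["joints"])
cv2.imwrite("pics/w3.png",cv2.resize(c["frame"],(800,500)))
```

```text
[422.94375454 277.02236937 198.16547026] [-3.14007324e+00 -4.89139544e-04  2.64190280e+00] [ 4.18906002e-01  2.32401344e-01 -1.02701881e-01  1.23719753e+00
 -5.33443241e-04  9.18595885e-01]
```

View pics/w3.png

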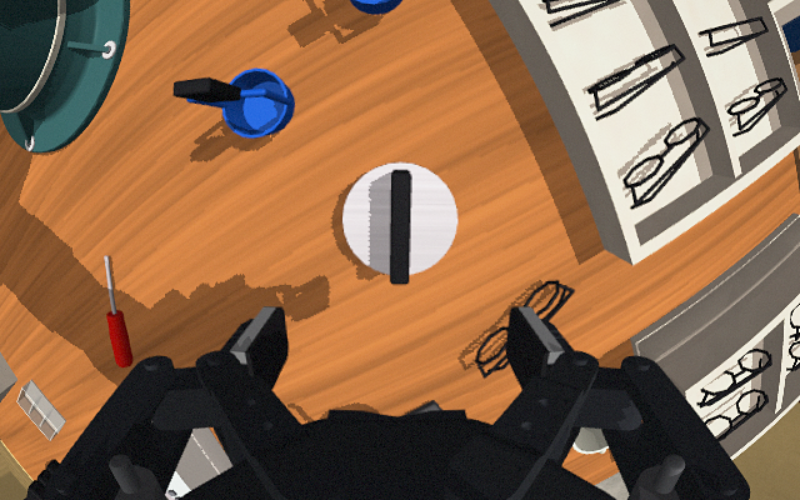

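The lid flange is centred at (400,218), with the bar running straight from (401,170) to (400,284). The glasses' nearest corner is around (480,372), so I check finger clearance.

Run:
```python
from h import *
st,c=pickle.load(open("w3.pkl","rb"));f=c["frame"]
R=Rn.from_euler("xyz",st["tool_rot"])
def tl(X):return R.inv().apply(X-st["tcp_pos"])
m=((f.min(2)>120)*255).astype(np.uint8);m[:,:255]=0;m[:,385:]=0;m[:120]=0;m[230:]=0
g=(f.max(2)<45).astype(np.uint8)*255;g[:,305:0:-1][:]=g[:,305:0:-1];q=np.zeros_like(g);q[125:235,308:332]=g[125:235,308:332]
ys,xs=np.where(q>0);print("bar bbox",xs.min(),xs.max(),ys.min(),ys.max(),[(y,xs[ys==y].min(),xs[ys==y].max()) for y in (140,160,180,200,220)])
print("whitexlim",np.where(m.any(0))[0][[0,-1]],np.where(m.any(1))[0][[0,-1]])
w=[tl(wonz(st,c,u/1.25,v/1.25,z)) for u,v,z in((400,218,30),(343,218,30),(457,218,30),(400,163,30),(401,170,72),(400,284,72))]
for x in w:print("t",x.round(1))
for u,v in((530,285),(570,283),(480,330),(480,372)):
  for z in(0,42):print("gl",u,v,z,tl(wonz(st,c,u/1.25,v/1.25,z)).round(1))
```

```text
bar bbox 312 327 136 226 [(140, np.int64(313), np.int64(327)), (160, np.int64(313), np.int64(327)), (180, np.int64(313), np.int64(326)), (200, np.int64(313), np.int64(326)), (220, np.int64(313), np.int64(326))]
whitexlim [274 366] [129 219]
t [  3.5   3.1 168.2]
t [  3.6 -48.1 168.2]
t [  3.7  54.3 168.1]
t [ 52.4   3.  168.2]
t [ 48.8   3.4 126.2]
t [-43.5   2.8 126.1]
gl 530 285 0 [-72.7 141.6 197.9]
gl 530 285 42 [-56.9 125.5 155.9]
gl 570 283 0 [-71.6 189.3 197.8]
gl 570 283 42 [-55.8 167.8 155.9]
gl 480 330 0 [-124.1   90.4  198. ]
gl 480 330 42 [-102.4   80.1  156. ]
gl 480 372 0 [-179.    95.5  197.9]
gl 480 372 42 [-151.1   84.7  156. ]
```

>>> {"op": "move_arm", "data": {
  "plan": [85,3,3.1,50,0,0,0,85,3,3.1,100,0,0,0,85,3,3.1,140,0,0,0,85,3,3.1,160,0,0,0,85,3,3.1,160,0,0,0,0,3,3.1,160,0,0,0,0,3,3.1,160,0,0,0,0,3,3.1,160,0,0,0,0,3,3.1,160,0,0,0,0,3,3.1,160,0,0,0,0,3,3.1,160,0,0,0]
}}

```text
time: 9.78
tcp_pos: [420.8, 280.8, 37.6]
tool_rot: [-3.139, -0.001, 2.644]
force: [-2.2, -0.2, 6.8]
width: 0.158
```

Run:
```python
from h import *
print(go([575,-70,178],2.945))
```

```text
(array([-302.9, -234.8, -140.3]), array([ -0.12,  -0.08, -17.27]))
```

>>> {"op": "move_arm", "data": {
  "plan": [0,0,0,-30,0,0,0,0,0,0,-80,0,0,0,0,0,0,-140,0,0,0,0,-30,-24,-140,0,0,-2,0,-70,-54,-140,0,0,-4,0,-110,-85,-140,0,0,-6,0,-150,-116,-140,0,0,-8,0,-190,-147,-140,0,0,-10,0,-230,-178,-140,0,0,-13,0,-270,-209,-140,0,0,-15,0,-303,-235,-140,-0.1,-0.1,-17.3,0,-303,-235,-140,-0.1,-0.1,-17.3,0,-303,-235,-140,-0.1,-0.1,-17.3,0,-303,-235,-140,-0.1,-0.1,-17.3]
}}

```text
time: 11.52
tcp_pos: [574.6, -69.3, 177.3]
tool_rot: [-3.141, -0.001, 2.946]
force: [-0.9, 0.3, -2.8]
width: 0.162
```

Run:
```python
from h import *
st,c=wshot("w4");print(st["tcp_pos"],st["tool_rot"],st["joints"],st["width"],st["force"])
cv2.imwrite("pics/w4.png",cv2.resize(c["frame"],(800,500)))
print(1.25*wproj(st,c,[573.8,-189.7,100]))
```

```text
[574.59039141 -69.34064813 177.2991549 ] [-3.14080867e+00 -5.55794244e-04  2.94642621e+00] [-2.60413235e-01  3.64253825e-01  3.36684429e-02  1.24071444e+00
 -8.18556942e-04 -6.52468004e-02] 0.16229765147018607 [-0.88047223  0.27068009 -2.75290874]
[233.72662469 278.33209431]
```

View pics/w4.png

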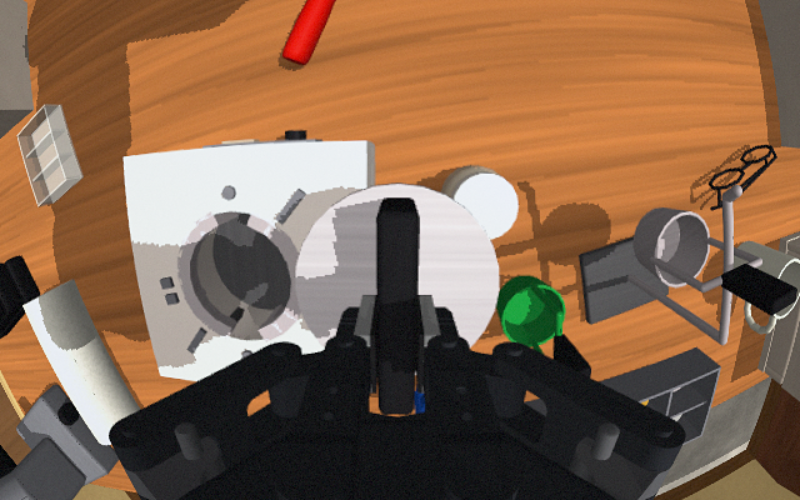

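The wrist view shows the studs at (229,192) and (246,353), the ridges at (291,206) and (198,341), and the bore around (240,277). The held lid's flange spans columns 297 to 499, with its top at row 184.

Run:
```python
from h import *
st,c=pickle.load(open("w4.pkl","rb"))
W=lambda u,v,z:wonz(st,c,u/1.25,v/1.25,z)
s1=W(229,192,104);s2=W(246,353,104);r1=W(291,206,104);r2=W(198,341,104)
print("studs",s1,s2,(s1+s2)/2,np.linalg.norm(s1-s2));print("ridges",r1,r2,(r1+r2)/2,np.linalg.norm(r1-r2))
a=lambda p,q:np.arctan2(q[1]-p[1],q[0]-p[0])
print("yaw studs",a(s1,s2),a(s2,s1),"ridges",a(r1,r2),a(r2,r1))
print("bore",[W(*p,100)[:2].round(1) for p in((190,270),(291,285),(237,212),(250,340))])
print("deck corners",[W(*p,100)[:2].round(1) for p in((125,157),(370,142),(160,376))])
R=Rn.from_euler("xyz",st["tool_rot"])
for u,v in((297,280),(499,280),(398,184),(320,220),(476,220)):
    o,d=wray(st,c,u/1.25,v/1.25);ot=R.inv().apply(o-st["tcp_pos"]);dt=R.inv().apply(d);X=ot+dt*(7.6-ot[2])/dt[2];print("lid",u,v,X.round(1))
T=pickle.load(open("o.pkl","rb"))["top"]
g=T["frame"].min(2);m=(g>190).astype(np.uint8)*255;m[:135]=0;m[215:]=0;m[:,:328]=0;m[:,405:]=0
cn=max(cv2.findContours(m,cv2.RETR_EXTERNAL,cv2.CHAIN_APPROX_NONE)[0],key=cv2.contourArea);r=cv2.minAreaRect(cn);B=[onz(T,*p,100)[:2] for p in cv2.boxPoints(r)];print(r,np.round(B,1),np.mean(B,0))
```

```text
studs [ 512.8662211 -172.6818683  104.       ] [ 632.89699068 -199.02991707  104.        ] [ 572.88160589 -185.85589268  104.        ] 122.88858905255256
ridges [ 532.01599956 -131.40398551  104.        ] [ 617.60789219 -238.37940225  104.        ] [ 574.81194588 -184.89169388  104.        ] 137.0025980466392
yaw studs -0.2160836294811169 2.9255090241086763 ridges -0.8959895007830786 2.245603152806715
bore [array([ 561. , -224.8]), array([ 586.4, -147.4]), array([ 527.8, -172.3]), array([ 624.2, -193.7])]
deck corners [array([ 463.6, -258.4]), array([502.7, -72.4]), array([ 649.4, -299.8])]
lid 297 280 [  2.2 -50.    7.6]
lid 499 280 [ 2.2 51.6  7.6]
lid 398 184 [49.5  0.7  7.6]
lid 320 220 [ 32.7 -36.5   7.6]
lid 476 220 [32.7 38.   7.6]
((365.0413818359375, 176.47317504882812), (58.10939407348633, 57.480812072753906), 12.094757080078125) [[ 501.9  -76. ]
 [ 686.1 -114. ]
 [ 648.2 -300.3]
 [ 464.  -260.8]] [ 575.06290536 -187.78276909]
```

Run:
```python
from h import *
print(go([682,-209,155],2.935))
```

```text
(array([-132.4, -116.2,   22.4]), array([-0.05, -0.03,  0.66]))
```

>>> {"op": "move_arm", "data": {
  "plan": [0,-30,-29,0,0,0,0,0,-65,-58,0,0,0,0.6,0,-100,-87,0,0,0,0.6,0,-132,-116,10,0,0,0.6,0,-132,-116,22,0,0,0.6,0,-132,-116,22,0,0,0.6,0,-132,-116,22,0,0,0.6]
}}

```text
time: 12.45
tcp_pos: [681.6, -208.6, 156.2]
tool_rot: [-3.141, 0.0, 2.936]
force: [-0.5, -0.1, -1.4]
width: 0.161
```

Run:
```python
from h import *
st,c=wshot("w5");print(st["tcp_pos"],st["tool_rot"],st["width"],st["force"])
cv2.imwrite("pics/w5.png",cv2.resize(c["frame"][20:340,120:520],(800,640))[:600])
print(2*(wproj(st,c,[574,-187,100])-[120,20]))
```

```text
[ 681.55356983 -208.6417472   156.17974604] [-3.14063899e+00  1.44429672e-04  2.93613871e+00] 0.16113311451312007 [-0.48289946 -0.09102829 -1.36937144]
[392.51129566  79.3035607 ]
```

View pics/w5.png

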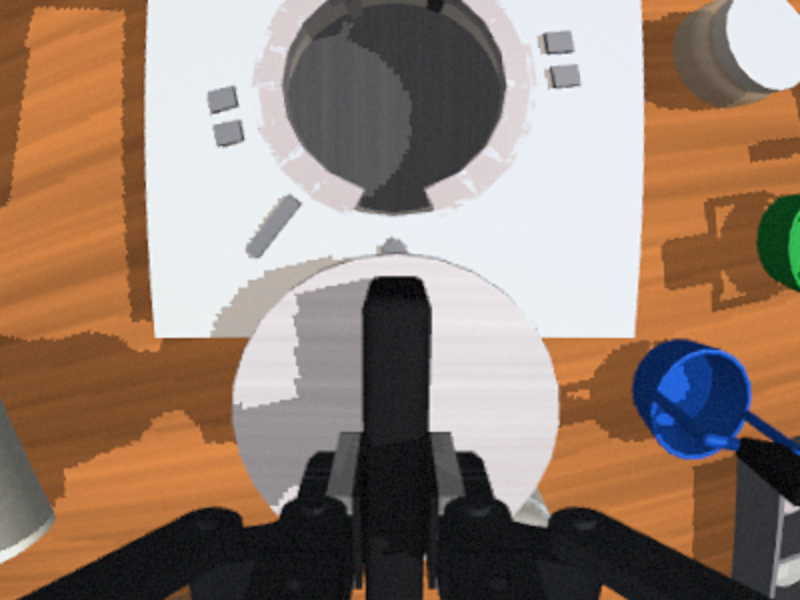

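The mouth is clearly seen: bore edges at (284,85) and (505,80), near lug gap (360–432, 207), twin blocks with mids at (226,116) and (561,59), ridge (274,226). The lid edges are at columns 232 and 560, row 254. Next come both centres in the tool frame.

Run:
```python
from h import *
from scipy.optimize import least_squares
st,c=pickle.load(open("w5.pkl","rb"))
R=Rn.from_euler("xyz",st["tool_rot"])
def t(px,py,zt):
    o,d=wray(st,c,120+px/2,20+py/2);ot=R.inv().apply(o-st["tcp_pos"]);dt=R.inv().apply(d);return (ot+dt*(zt-ot[2])/dt[2])[:2]
zd=st["tcp_pos"][2]-100
P=lambda *a:print(a[0],*[np.round(x,2) for x in a[1:]])
b1=t(226,116,zd-4);b2=t(561.5,59,zd-4);P("blocks",b1,b2,(b1+b2)/2,np.linalg.norm(b1-b2))
g1,g2=t(360,210,zd),t(432,208,zd);P("gap",g1,g2)
d=[t(146,50,zd),t(155,336,zd),t(643,50,zd),t(636,336,zd)];P("deck",*d)
P("ridge",t(300,198,zd-4),t(250,255,zd-4))
P("stud",t(393,243,zd-4))
# lid flange circle fit
f=c["frame"];g=cv2.resize(f[20:340,120:520],(800,640))
pts=[(232,400),(560,400),(398,254),(300,290),(495,288),(252,325)]
q=np.array([t(*p,7.6) for p in pts]);P("lidpts",q)
s=least_squares(lambda k:np.hypot(*(q-k[:2]).T)-k[2],[0,0,52]);P("lid",s.x)
# bore fit
q=np.array([t(*p,zd) for p in((284,85),(505,80),(292,120),(496,125),(340,187),(450,185),(320,170))])
s=least_squares(lambda k:np.hypot(*(q-k[:2]).T)-k[2],[110,0,40]);P("bore",s.x,s.fun)
# bar edges
P("bar",t(364,320,-9.4-25),t(432,320,-9.4-25),t(372,282,-34.4),t(425,282,-34.4))
```

```text
blocks [ 97.58 -61.22] [119.33  60.84] [108.45  -0.19] 123.98
gap [ 61.23 -12.55] [61.98 13.69]
deck [127.53 -95.09] [ 14.41 -95.09] [127.55  95.09] [14.46 96.01]
ridge [ 66.06 -33.97] [ 45.65 -53.1 ]
stud [49.33 -0.51]
lidpts [[  4.86 -50.82]
 [  4.87  51.89]
 [ 49.63   1.05]
 [ 39.2  -27.77]
 [ 39.83  29.62]
 [ 28.76 -42.83]]
lid [-3.06  0.3  52.15]
bore [1.0527e+02 8.0000e-02 3.9900e+01] [ 0.64  0.73 -1.16 -1.09  0.77  0.24 -0.13]
bar [38.73 -6.84] [38.73  8.53] [47.4  -4.97] [47.41  6.86]
```

Rows 278–300 at the bar's tip are its end face, so the lid centre sits about 2.8 mm behind the tool axis. This agrees with the flange fit. The shift needed is x 111.4, y −0.4, and yaw is already aligned to within 0.01 rad. I hover 6 mm above the deck, then lower gently.

>>> {"op": "move_arm", "data": {
  "plan": [0,30,0,0,0,0,0,0,70,0,0,0,0,0,0,100,-0.4,0,0,0,0,0,111.4,-0.4,0,0,0,0,0,111.4,-0.4,10,0,0,0,0,111.4,-0.4,14,0,0,0,0,111.4,-0.4,17,0,0,0,0,111.4,-0.4,20,0,0,0,0,111.4,-0.4,22,0,0,0,0,111.4,-0.4,22,0,0,0]
}}

```text
time: 13.75
tcp_pos: [572.7, -187.3, 133.1]
tool_rot: [-3.141, -0.001, 2.935]
force: [1.0, -0.5, -1.9]
width: 0.162
```

>>> {"op": "move_arm", "data": {
  "plan": [0,0,0,3,0,0,0,0,0,0,6,0,0,0,0,0,0,9,0,0,0,0,0,0,12,0,0,0,0,0,0,12,0,0,0]
}}

```text
time: 14.38
tcp_pos: [572.5, -187.3, 121.0]
tool_rot: [-3.141, -0.001, 2.935]
force: [0.4, 0.6, -1.2]
width: 0.161
```

Free so far, with about 7.5 mm to go.

>>> {"op": "move_arm", "data": {
  "plan": [0,0,0,3,0,0,0,0,0,0,5,0,0,0,0,0,0,6.5,0,0,0,0,0,0,7.5,0,0,0,0,0,0,8,0,0,0,0,0,0,8,0,0,0]
}}

```text
time: 15.12
tcp_pos: [572.7, -187.3, 113.6]
tool_rot: [-3.141, -0.0, 2.935]
force: [-1.0, 1.2, 4.6]
width: 0.161
```

>>> {"op": "move_arm", "data": {
  "plan": [0,0,0,1,0,0,0,0,0,0,1,0,0,0,0,0,0,1,0,0,0]
}}

```text
time: 15.5
tcp_pos: [572.7, -187.4, 113.5]
tool_rot: [-3.14, 0.001, 2.935]
force: [-5.3, 3.5, 16.5]
width: 0.164
```

>>> {"op": "move_arm", "data": {
  "plan": [0,0,0.2,-0.3,0,0,4,0,0,0.4,-0.3,0,0,8,0,-0.1,0.6,-0.3,0,0,12,0,-0.1,0.8,-0.3,0,0,16,0,-0.2,1,-0.3,0,0,20,0,-0.2,1,-0.3,0,0,20]
}}

```text
time: 16.25
tcp_pos: [574.0, -186.6, 113.6]
tool_rot: [-3.141, 0.002, 2.586]
force: [-0.5, 1.4, 8.4]
width: 0.156
```

Run:
```python
from h import *
st,c=wshot("w6");print(st["tcp_pos"],st["tool_rot"],st["force"],st["moment"])
cv2.imwrite("pics/w6.png",cv2.resize(c["frame"],(800,500)))
```

```text
[ 573.98115782 -186.55167363  113.59078524] [-3.14132834e+00  2.30407148e-03  2.58553394e+00] [-0.45261778  1.43537005  8.35008544] [ 0.38374809 -0.04311316  0.24400726]
```

View pics/w6.png

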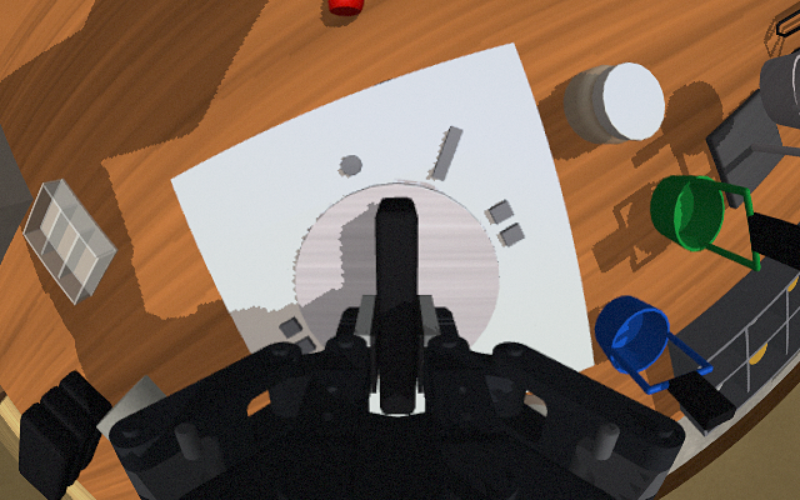

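The flange lies flat on the deck and the bar points midway between the stud at (350,165) and the ridge at (448,153), so it is about 20° round. I turn the other 20°.

>>> {"op": "move_arm", "data": {
  "plan": [0,0,0.2,0,0,0,4,0,0,0.4,0,0,0,8,0,-0.1,0.6,0,0,0,12,0,-0.1,0.8,0,0,0,16,0,-0.2,1,0.2,0,0,20,0,-0.2,1,0.2,0,0,20,0,-0.2,1,0.2,0,0,20,0,-0.2,1,0.2,0,0,20]
}}

```text
time: 17.3
tcp_pos: [574.4, -186.2, 113.6]
tool_rot: [-3.141, 0.003, 2.237]
force: [-2.6, -0.9, 12.2]
width: 0.164
```

Run:
```python
from h import *
st,c=wshot("w7");print(st["tcp_pos"],st["tool_rot"],st["force"],st["moment"],st["width"])
s=camera("scene")["frame"]
cv2.imwrite("pics/w7.png",np.vstack([np.hstack([cv2.resize(c["frame"][60:310,120:520],(480,300)),cv2.resize(s[185:285,325:431],(318,300))])]))
```

```text
[ 574.41815231 -186.17841082  113.60079236] [-3.14132623e+00  2.64710371e-03  2.23735484e+00] [-2.6498983  -0.91845954 12.2059882 ] [-0.14816464  0.50528873  0.38037148] 0.16367719311205553
```

View pics/w7.png

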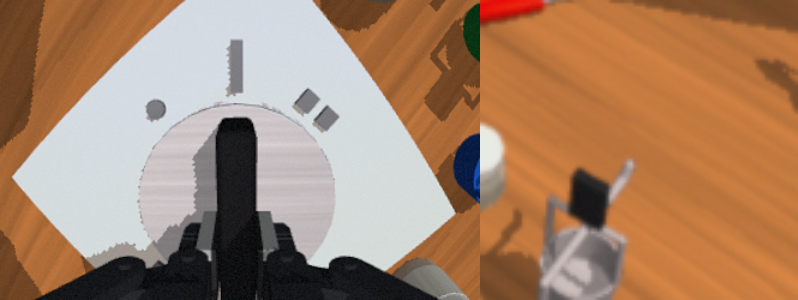

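The bar points straight at the long ridge (236,67), with the flange flat on the deck. The basket is still hanging on the hook, so I hand in.

Run:
```python
from h import *
print(ctrl.finish_job())
```

```text
the job is handed in; nothing more can be done
None
```

I hung the steel basket on the drip hook and let go. I then put the lid fully into the cleaner's mouth and turned it 40° clockwise to the long ridge. I handed the job in at about 17.5 s with the lid still gripped and pressed down; no verdict was reported.

My last checks before handing in:
- **Lid angle:** the grip bar lines up with the ridge in the last wrist picture. The tool turned 0.698 rad from insertion, so the lid was never near the lock click. I had no direct reading of the drive joint.
- **Lid seating:** the tool height was 113.6 mm, the value worked out for a fully seated lid. It was pressing with about 12 N, and the opening of 0.164 showed the bar was still gripped.
- **Basket:** it was hanging on the hook arm in the last scene picture.
- **Bystanders:** nothing was touched on any path, and those visible in the last pictures looked in place. I did not measure their positions again.

One thing disagreed: my first estimate of the lid's centre was about 3 mm off along its bar. I corrected for that with a closer wrist view before inserting, and the lid then went in without resistance.

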